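# Switch on the tracing light box

## Robot

A 6-joint arm with a two-finger parallel gripper is mounted at the origin on the work surface. World frame = base frame: x ahead of the robot, y to its left, z up, the work surface at z = 0. Lengths are in m, angles in rad, forces in N, time in s.
With the tool pointing down it reaches from about 0.325 to 0.875 m from the base axis. Payload 4.4 kg.
Tool frame: the origin (TCP) lies between the finger pads; the fingertips stand 14 mm ahead of it and the grasp point (between the pads) lies 5 mm behind it; z points along the fingers, x is the direction in which the jaws open and shut, and the axes are right-handed (so a half turn about z gives the same grasp; the last joint's range is limited). The gripper opens to 85 mm and grips with 20 to 120 N. Pads are 22 mm wide; open, the fingers measure 114 mm over their backs; the gripper's body (76 mm by 85 mm) begins 54 mm behind the grasp point. The pads swing forward as they close: fully open they stand 13 mm farther back than shut.
Start: joints at [-1.337, 0.207, 1.542, -0, 1.393, -0.15], TCP at [0.216, -0.533, 0.245] pointing down, gripper open.
Joint ranges: [-2.73, 2.73], [-0.86, 2.22], [0.23, 2.46], [-1.11, 4.25], [0.08, 2.63], [-2.82, 2.82]. Speed limits (rad/s): [2.79, 2.79, 3.14, 3.14, 3.14, 3.14].

## Interface

Orientations are given as [roll, pitch, yaw] about the fixed x, y, z axes, in that order (R = Rz(yaw) Ry(pitch) Rx(roll)).
In Python, from bench import monitor, viewer, workorder, nets gives the robot as it stands. The module is installed in compiled form; this text tells all that it offers.
- The arm moves only by the tool send_rows, never from a script. Its arguments are lists of equal length, an entry for each row: "delta_pos": the shift along the tool's x, y, z in cm, a list of three; "spin": the turn about the tool's z in degrees. In form: {"delta_pos": [[tx, ty, tz], ...], "spin": [spin, ...]}. A call has 1 to 12 rows; each row shifts and turns the commanded pose from where the row before left it, along the tool's axes as they then stand; what a row does not reach is not made up. A row lasts 1/8 s, in which the tool goes at most 62.5 mm and 10.7 degrees, less where a joint would pass 70% of its speed; a pose out of reach is approached as far as the arm can. A call is refused whole if a number of a shift passes 6.25 or a number of a turn 10.7, either way. A call with a gripper value outside its range is refused whole. "claw" is the gripper command: -1 is shut, 1 is fully open, values between are in proportion, set as the call begins (left out, the last holds). The fingers move at their own pace and stop on an object; "grip_force" is the grip in N (left out, the last holds). Time passes only in rows, so rows that do not move let the fingers close. It gives the time, the measured TCP pose, the force and the opening at its end, in the units of the state.
- monitor.get_state(): the state, without advancing time (a new reading comes with each control period).
- viewer.camera(name): name is "scene" or "top" or "wrist"; returns a dict with "pixels" (384x512x3 uint8, blue, green, red), "depth" (384x512 float32, m along the optical axis (not along the pixel's ray), 0 where there is no reading), "K" (3x3 intrinsics, pixels), "camera_from_world" (4x4, takes a point from world to camera coordinates). Camera axes: x right, y down, z forward; pixel columns grow to the right and rows downward; lengths in m; the calibration is good to about 2 mm. The wrist camera is an equidistant fisheye: a pixel r from the principal point sees the ray r / f radians off the axis. A picture is of the moment at which its call begins.
- workorder.hand_in(): hands the job in, once; it reports no verdict.
Trained networks look in the newest picture that a camera, given by its name, has taken for a name from the list of things; names that differ only in an ending like _2 or _b are one class to them, and where a whole thing is asked for, a point or a joint stands for the part that bears it (a point fixed in the world has none). Each returns a list of dicts, best first, with "score" (0 to 1); they miss things now and then, are a little off and sometimes report something else, mostly with a low value. They report only what shows in the picture. A call takes as long as a camera call.
- nets.search_frame(camera, target): "centre" ([column, row] in pixels, amid what is visible of it).
- nets.cut_out(camera, target): "region" (384x512 bool, what is visible of it) and "centre" ([column, row] in pixels, amid what is visible of it).
The state is a dict: "t": time; "qpos": joint angles; "dq": joint speeds; "effort": joint torques, N m; "tcp_pos": TCP position; "orientation": TCP orientation; "contact_force": force on the tool from outside, world axes, zero at the start; "moment": the same for the moment, N m; "grip_width": opening from 0.0 (shut) to 1.0 (fully open).
Only numpy, scipy, OpenCV 4.12 (cv2) and the standard library are available. Lean on these libraries where they do the work, as an engineer would, in place of code of your own. Each camera call takes 0.05 s, during which the arm holds its last target.

## Task

Switch on the tracing light box, the low wooden frame with the flat white drawing pane: push the toggle bat on its front strip over its centre so that it snaps across from off to on. The turntable (round disc) and the wax warmer (steel plate with four tins) have switches just like it: leave the turntable switched on and the warmer switched off.

Things in the scene. Friction and masses are not known exactly. Their poses are not given: they have to be found in the camera images.
- light_box: Fixed tracing light box: wooden frame with flat white pane, 160 x 180 mm, 37 mm high, a rubber eraser loose on it; along its front (-x, robot's side) a grey switch strip 50 mm deep (x), 180 long (y), 45 high, bare but for the bat. Origin: centre of the 210 x 180 mm underside; x away from the robot, y to the robot's left along the strip (yaw within 15 deg). Bat pivot at (-80, 0, 45) mm.
- light_box_switch (a joint): Its toggle: round black bat 48 mm from pivot to tip, 8 mm thick at the foot, 13 at the tip, swinging along the box's y. Rad: 0 = off, leaning 24 deg to -y (robot's right; tip 20 mm aside, 44 above the strip), so at the start; 0.42 = upright; 0.84 = on, leaning to +y (left). A spring holds it at either side; 2 to 5 N sideways at its upper half pushes it past upright, then it snaps over.
- turntable_switch (a joint): Same strip, bat and spring on the turntable: fixed grey unit of the same footprint with a 150 mm aluminium disc, 60 mm high, and a loose clay bowl on it. Rad: 0 = off (bat to robot's right), 0.84 = on (left). On at the start, to stay on. The three units change places from start to start.
- warmer_switch (a joint): Same strip, bat and spring on the wax warmer: fixed dark unit of the same footprint with a steel plate and four small fixed tins, 61 mm high. Rad: 0 = off (bat to robot's right), 0.84 = on (left). Off at the start, to stay off.

How it is judged:
By the outcome, as a careful person would: the job done as asked, in the order asked, and still so for the second after the job is handed in, with the robot touching nothing.
It also fails if it takes over 29 s, if anything falls off the work surface, if the arm or the gripper's body presses on something with over 40 N, if the wrist force passes 120 N, or if a joint passes its speed limit or range.

## Working session

There is one attempt and no reset: what is moved stays moved. The work goes in short steps, Python scripts to look and compute and a tool call to move; the robot and the scene stay as the last step left them, time stands still between calls to the robot, and variables do not carry over. Pictures are saved under pics/ and viewed, and the job is handed in when it is done.

Besides the shell and the picture viewer there is one more tool, called after ">>>" as name(argument=value, ...) on one line, values as JSON. send_rows: Moves the arm, as the interface text tells. Its arguments: {"type":"object","properties":{"delta_pos":{"type":"array"},"spin":{"type":"array"},"claw":{"type":"number"},"grip_force":{"type":"number"}},"required":["delta_pos","spin"]}

```bash
mkdir -p pics; cat > h.py <<'E'
import numpy as np,cv2
from bench import monitor,viewer,workorder,nets
def shot(n,f):
    c=viewer.camera(n); cv2.imwrite('pics/'+f,c['pixels']); return c
def world(c):
    d=c['depth'];K=c['K'];v,u=np.mgrid[:384,:512]
    P=np.stack([(u-K[0,2])/K[0,0]*d,(v-K[1,2])/K[1,1]*d,d,np.ones_like(d)],-1)
    W=P@np.linalg.inv(c['camera_from_world']).T
    W[d==0]=np.nan
    return W[...,:3]
E
python3 - <<'E'
from h import *
s=monitor.get_state();print(s['t'],s['tcp_pos'],s['orientation'],s['grip_width'])
for n in('top','scene'):
    c=shot(n,n+'1.png');W=world(c)
    np.savez(n+'1.npz',W=W,K=c['K'],T=c['camera_from_world'])
    for t in('light_box','light_box_switch'):
        for r in nets.cut_out(n,t)[:3]:
            m=r['region'];print(n,t,round(r['score'],2),r['centre'],m.sum(),np.nanmedian(W[m],0),np.nanmax(W[m],0),np.nanmin(W[m],0))
E
```

```text
0.0 [ 0.21564514 -0.5322235   0.24410171] [-3.14124417e+00  2.28624745e-03 -1.18601557e+00] 0.9974178014066061
top light_box 0.67 [246.2, 143.8] 7339 [0.59585751 0.00432524 0.03803603] [0.72320971 0.11732002 0.09262275] [ 0.48017212 -0.10590789 -0.00496219]
top light_box_switch 0.5 [262.5, 178.9] 28 [ 0.52616908 -0.02379183  0.08438718] [ 0.53104422 -0.01539484  0.09262275] [ 0.52219649 -0.03016975  0.06487936]
scene light_box 0.86 [285.9, 207.1] 5036 [ 0.61313163 -0.0127638   0.03548755] [0.72740543 0.11649813 0.08864443] [ 0.45323092 -0.10539855 -0.00556863]
```

View pics/top1.png

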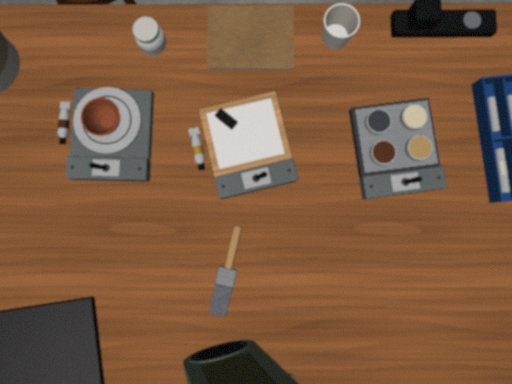

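View pics/scene1.png

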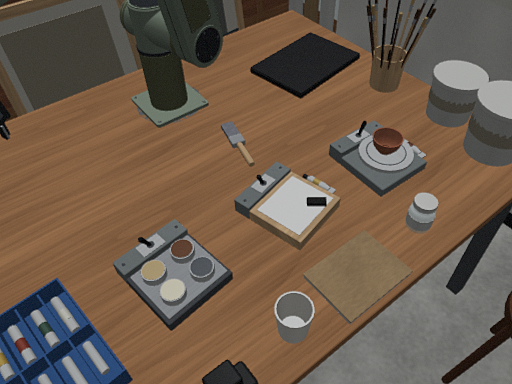

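```bash
python3 - <<'E'
from h import *
d=np.load('top1.npz');W=d['W']
# all points above 62mm -> clusters (bats, bowls)
m=(W[...,2]>0.055)&(W[...,2]<.3)
n,l,st,ce=cv2.connectedComponentsWithStats(m.astype(np.uint8))
for i in range(1,n):
    if st[i,4]>3: p=W[l==i];print(ce[i].round(),st[i,4],np.median(p,0).round(3),p.max(0).round(3),p.min(0).round(3))
# strip: 0.041..0.049 near the light box
m=(abs(W[...,2]-.045)<.0035)
m[:, :]&=(abs(W[...,1])<.16)&(W[...,0]>.45)&(W[...,0]<.6)
n,l,st,ce=cv2.connectedComponentsWithStats(m.astype(np.uint8))
i=1+np.argmax(st[1:,4]);p=W[l==i]
r=cv2.minAreaRect((p[:,:2]*1000).astype(np.float32));print(st[i],r,cv2.boxPoints(r))
E
```

```text
[425.  13.] 818 [ 0.881 -0.383  0.092] [ 0.913 -0.357  0.099] [ 0.863 -0.418  0.055]
[342.  20.] 629 [ 0.879 -0.202  0.08 ] [ 0.907 -0.161  0.094] [ 0.826 -0.239  0.055]
[147.  32.] 732 [0.843 0.227 0.089] [0.878 0.261 0.097] [0.816 0.199 0.055]
[ 4. 54.] 355 [0.793 0.543 0.081] [0.852 0.561 0.11 ] [0.749 0.537 0.055]
[505.  74.] 4 [ 0.753 -0.566  0.057] [ 0.753 -0.563  0.058] [ 0.751 -0.569  0.056]
[107. 120.] 3530 [0.649 0.314 0.062] [0.726 0.393 0.115] [0.578 0.244 0.055]
[485.  92.] 4 [ 0.713 -0.521  0.057] [ 0.714 -0.518  0.058] [ 0.712 -0.521  0.055]
[487. 104.] 10 [ 0.684 -0.523  0.056] [ 0.694 -0.52   0.058] [ 0.676 -0.525  0.055]
[415. 116.] 494 [ 0.658 -0.36   0.06 ] [ 0.686 -0.333  0.065] [ 0.631 -0.389  0.055]
[379. 120.] 495 [ 0.648 -0.281  0.06 ] [ 0.676 -0.254  0.066] [ 0.622 -0.309  0.055]
[489. 113.] 5 [ 0.665 -0.526  0.056] [ 0.67  -0.524  0.057] [ 0.66  -0.527  0.055]
[491. 130.] 4 [ 0.626 -0.529  0.055] [ 0.629 -0.528  0.056] [ 0.622 -0.531  0.055]
[420. 147.] 503 [ 0.589 -0.369  0.06 ] [ 0.616 -0.342  0.067] [ 0.562 -0.397  0.055]
[492. 138.] 4 [ 0.61  -0.531  0.
[... 484 characters left out ...]
24  0.083] [ 0.534 -0.011  0.093] [ 0.521 -0.034  0.056]
[415. 179.] 77 [ 0.516 -0.349  0.08 ] [ 0.523 -0.339  0.09 ] [ 0.511 -0.363  0.056]
[500. 185.] 5 [ 0.505 -0.542  0.055] [ 0.51  -0.539  0.057] [ 0.503 -0.542  0.055]
[500. 192.] 4 [ 0.489 -0.541  0.056] [ 0.492 -0.541  0.058] [ 0.488 -0.542  0.056]
[510. 199.] 5 [ 0.474 -0.56   0.057] [ 0.475 -0.557  0.06 ] [ 0.472 -0.561  0.056]
[221. 348.] 504 [0.212 0.05  0.275] [0.225 0.11  0.3  ] [ 0.195 -0.013  0.224]
[ 215  158   83   40 1551] ((524.3016357421875, -11.439620971679688), (50.00028991699219, 179.65618896484375), 13.424290657043457) [[ 479.13004   70.13011]
 [ 520.83905 -104.61743]
 [ 569.47327  -93.00935]
 [ 527.7642    81.73819]]
```

Both views agree: the light box is the centre unit, with its bat at about top (262,177), leaning to the robot's right. The strip fit gives the pivot at about (0.524, -0.011) and a yaw of 13.4°. The turntable is at left with its bat at (97,166), and the warmer is at right with its bat at (415,180). I'll shut the fingers, align them and move to the -y side of the bat, staying high.

>>> send_rows(delta_pos=[[0,0,0],[-3.28,-3.82,0],[-3.28,-3.82,0],[-3.28,-3.82,0],[-3.28,-3.82,0],[-3.28,-3.82,0],[-3.28,-3.82,0],[-3.28,-3.82,0],[-3.28,-3.82,0],[-3.28,-3.82,0],[-3.28,-3.82,0],[-3.28,-3.82,0]], spin=[8.6,0,0,0,0,0,0,0,0,0,0,0], claw=-1)

```text
t: 1.8
tcp_pos: [0.5414, -0.0829, 0.2454]
orientation: [-3.141, -0.0, -1.336]
contact_force: [0.4, -0.1, 0.6]
grip_width: -0.001
```

>>> send_rows(delta_pos=[[0,0,3],[0,0,3]], spin=[0,0])

```text
t: 2.05
tcp_pos: [0.5414, -0.0834, 0.185]
orientation: [-3.14, -0.001, -1.334]
contact_force: [-0.3, 0.1, -1.3]
grip_width: 0.0
```

```bash
python3 - <<'E'
from h import *
s=monitor.get_state();print(s['t'],s['tcp_pos'],s['orientation'],s['grip_width'],s['contact_force'])
p=np.array(s['tcp_pos']);y=s['orientation'][2]
a=np.radians(13.42);d=p[:2]-[.5243,-.0114]
print('s along box y',d@[-np.sin(a),np.cos(a)],'across',d@[np.cos(a),np.sin(a)],'yaw err deg',np.degrees(y+np.pi/2-a))
c=shot('scene','scene2.png')
shot('wrist','wrist2.png')
E
```

```text
2.05 [ 0.54135071 -0.08344832  0.18496798] [-3.14046502e+00 -8.13520760e-04 -1.33399768e+00] 0.0003399996657166285 [-0.3397594   0.1383108  -1.31248391]
s along box y -0.07403828965397641 across -0.0001363687360513314 yaw err deg 0.14756307129408266
```

View pics/scene2.png

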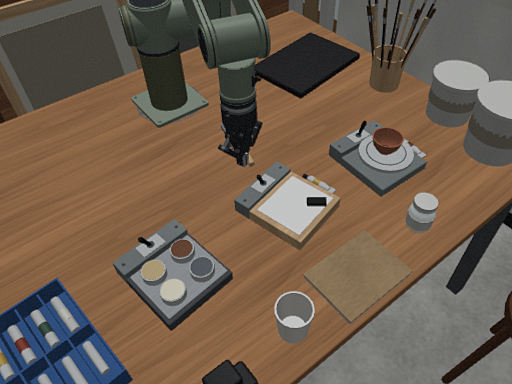

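View pics/wrist2.png

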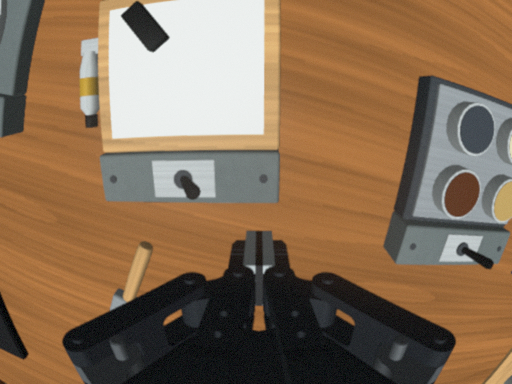

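The scene picture shows the shut gripper high on the -y side of the light box, with the bat still off at (262,181). The wrist picture shows the bat at (187,184), leaning to the robot's right. The offset is as planned, so I'll descend and push along tool -x.

>>> send_rows(delta_pos=[[0,0,4],[0,0,4],[0,0,2.3],[0,0,0],[-2.5,0,0],[-0.7,0,0]], spin=[0,0,0,0,0,0])

```text
t: 2.9
tcp_pos: [0.5344, -0.0529, 0.0843]
orientation: [-3.139, -0.001, -1.335]
contact_force: [0.5, -0.7, 1.2]
grip_width: -0.0
```

>>> send_rows(delta_pos=[[-0.7,0,0],[-0.7,0,0],[-0.6,0,0],[0,0,0]], spin=[0,0,0,0])

```text
t: 3.4
tcp_pos: [0.5277, -0.033, 0.0818]
orientation: [3.14, 0.001, -1.336]
contact_force: [-0.6, 0.2, -0.1]
grip_width: -0.001
```

```bash
python3 - <<'E'
from h import *
shot('scene','scene3.png');shot('wrist','wrist3.png')
a=cv2.imread('pics/scene3.png')[100:260,180:380];b=cv2.imread('pics/wrist3.png')
cv2.imwrite('pics/c3.png',np.hstack([cv2.resize(a,(450,360)),cv2.resize(b,(340,360))]))
E
```

```text
(no output)
```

View pics/c3.png

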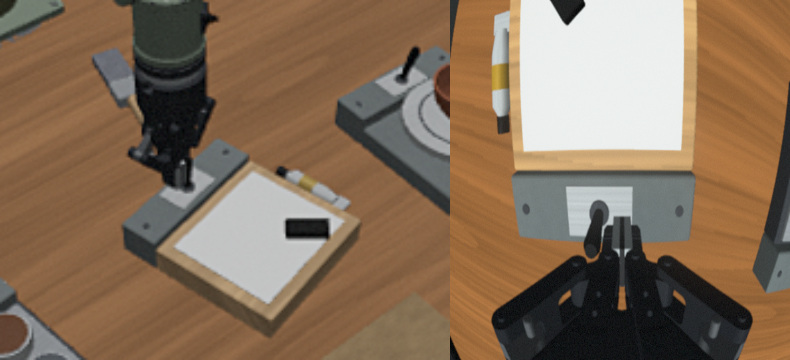

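The bat is just left of the fingertips in the wrist view, at (600,225). The tips are thin, so it hasn't snapped yet. I'll push on.

>>> send_rows(delta_pos=[[-0.6,0,0],[-0.5,0,0],[0,0,0]], spin=[0,0,0])

```text
t: 3.88
tcp_pos: [0.5257, -0.0225, 0.0821]
orientation: [3.141, 0.0, -1.335]
contact_force: [0.4, 0.8, -0.4]
grip_width: 0.004
```

```bash
python3 - <<'E'
from h import *
shot('scene','scene4.png');shot('wrist','wrist4.png')
a=cv2.imread('pics/scene4.png')[100:260,180:380];b=cv2.imread('pics/wrist4.png')
cv2.imwrite('pics/c4.png',np.hstack([cv2.resize(a,(450,360)),cv2.resize(b,(340,360))]))
E
```

```text
(no output)
```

View pics/c4.png

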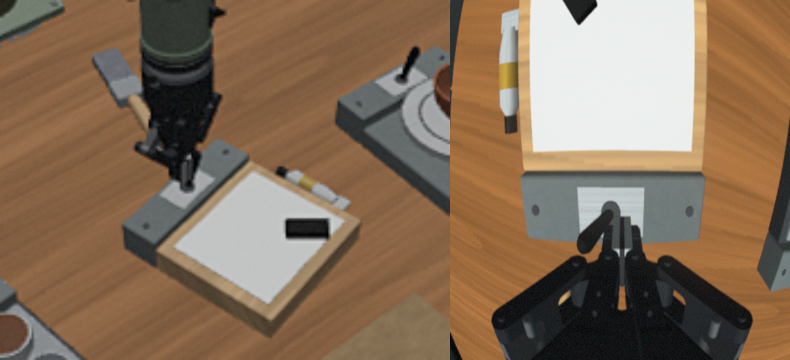

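The bat now points left in the wrist view, from (611,212) to (588,245), and there is almost no force. It looks snapped. I'll back off, lift and check.

>>> send_rows(delta_pos=[[2,0,0],[3,0,0],[1,0,-4],[3,0,-6],[5,2,-4],[5,2,0],[5,2,0],[0,0,0]], spin=[0,0,0,0,0,0,0,0])

```text
t: 4.97
tcp_pos: [0.5225, -0.2702, 0.2158]
orientation: [-3.141, -0.002, -1.343]
contact_force: [-0.0, -0.1, 0.3]
grip_width: 0.003
```

```bash
python3 - <<'E'
from h import *
c=shot('top','top5.png');W=world(c);a0=np.radians(13.42)
for nm,(u0,u1,v0,v1) in dict(light=(225,295,155,195),turn=(75,125,155,180),warm=(385,435,165,192)).items():
    w=W[v0:v1,u0:u1].reshape(-1,3);w=w[(w[:,2]>.055)&(w[:,2]<.1)]
    print(nm,len(w),w[w[:,2]>.08].mean(0),np.median(w,0))
shot('scene','scene5.png')
a=cv2.imread('pics/scene5.png')[100:300,100:440];b=c['pixels'][80:210,50:460]
cv2.imwrite('pics/c5.png',np.vstack([cv2.resize(a,(580,341)),cv2.resize(b,(580,184))]))
E
```

```text
light 51 [0.51992648 0.00440854 0.08730561] [0.52054438 0.00169297 0.08567133]
turn 76 [0.54799543 0.3364054  0.0872085 ] [0.54743245 0.33148003 0.08108041]
warm 8 [nan nan nan] [ 0.51176218 -0.3437321   0.06042503]<stdin>:5: RuntimeWarning: Mean of empty slice.
  ret = um.true_divide(
```

View pics/c5.png

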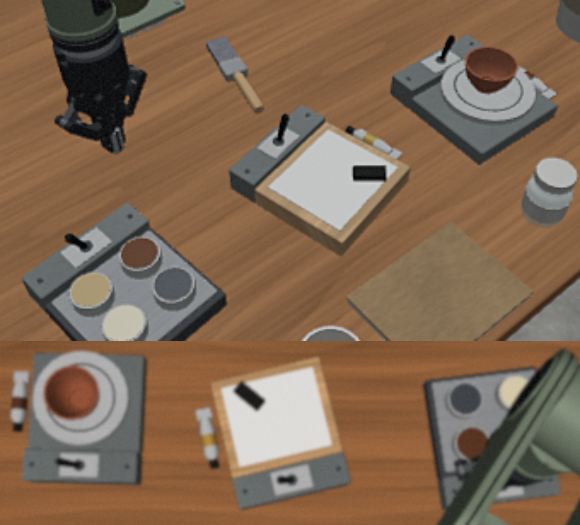

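The light box bat now leans to the robot's left at (283,125), with its tip at about (0.520, 0.004). The turntable bat still leans left at (446,48), and the warmer bat still leans right at (75,240), as it did at the start. The eraser and bowl are in place and the arm is clear.

```bash
python3 -c "
from h import *
print(workorder.hand_in())"
```

```text
the job is handed in; nothing more can be done
None
```

The tracing light box is switched on, and the job was handed in at about 5 s, well under the 29 s limit. I pushed its bat from the robot's right with the shut fingertips until it snapped across, then backed the arm off and lifted it clear.

What the last checks showed:
- **Light box:** the upper part of the bat moved from about y = -0.03 to y = +0.004 m, so it now leans left (on). The scene picture agrees.
- **Turntable:** the scene and top pictures both show it still on, with its bowl in place.
- **Warmer:** the scene picture shows it still off. The arm hid its bat in the final top picture, so the depth check there gave no reading and this rests on the scene view alone.
- **Forces:** contact force readings at the end of each move stayed under about 1.5 N. Forces in the middle of a move were not recorded.

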